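Hold a new paper roll over the open ticket printer

TASK

The ticket printer on the pass has run out of paper: first lift its cover by the blue tab at the front until it lies back on its stop, then take the new paper roll out of the cardboard tray and carry it over to the printer without shoving or knocking over the bell, the pen pot or the empty core. Hold the roll still just above the open paper well, about 15 mm clear of the rim, level, centred and lying across the printer between the side cheeks so that it would drop straight in, without letting it touch the printer. Finish while still holding it there, so that I can peel off the seal and draw out the tail before it goes in.

Things in the scene. Friction and masses are not known exactly. Their poses are not given: they have to be found in the camera images.
- printer: Dark grey ticket printer, 170 mm deep (x), 116 mm wide (y), 92 mm high when shut, fixed. Origin: centre of its underside; -x is its front, z up. The sloped front falls from 57 mm high at x = -46 mm to 27 mm at x = -85 mm; walls round the well are 74 mm high. The paper well is a pit from x = -27 to 43 mm, 63 mm wide (y) between the cheeks, 48 mm deep
- well_mouth (a point): Centre of the mouth of the paper well, level with the rim (74 mm above the counter, 8 mm behind the printer's origin); same axes as the printer. A roll lies in the well with its axis along y
- cover (a joint): Angle of the printer's cover about its hinge at the back: 0 shut, grows as the front edge goes up, 1.95 rad (112 degrees) fully open, lying back on its stop. It weighs 120 g and swings freely: left short of upright (below 1.3 rad) it falls shut, past 1.6 rad it falls back gently to its stop
- cover_hinge (a point): Point on the cover's hinge axis (along the printer's y), 72 mm behind the printer's origin and 78 mm above the counter; fixed, same axes as the printer
- cover_tab (a point): Point in the cover's blue pull tab, which is 26 mm wide (y), 8 mm thick and sticks out 24 mm from the middle of the cover's 112 mm wide front edge. The point is 15 mm out from that edge; shut, it is 132 mm in front of the hinge and 5.5 mm above it, axes as the printer's. It turns with the cover; pinched across its width the tab can turn between the fingers
- paper_roll: White roll of ticket paper with a blue-grey seal band round its middle and a brown core, 50 mm across and 57 mm long, about 110 g, lying on its side. Its axis is its y axis; the origin lies on its surface (underneath at the start), 25 mm from the axis
- roll_center (a point): Centre of the paper roll, axes as the roll's (y along the roll)
- roll_tray: Shallow open cardboard tray, 56 x 124 mm with walls 10 mm high and 1.5 mm thick, fixed; origin at the centre of its underside, its length along y. The roll lies in it lengthwise (along y), somewhere between the ends, on a 1.5 mm floor
- bell: Chrome counter bell on a black foot, 86 mm across, 65 mm high, standing between the tray and the printer; origin at the centre of its underside
- pen_pot: Dark grey pot with pens, 78 x 88 mm, 147 mm high with the pens; origin at the centre of its underside
- empty_core: Brown cardboard core of the used up roll, 19 mm across and 57 mm high, standing on end; light and easily knocked over; origin at the centre of its underside
Mind the look-alikes: they are no part of the job. Several things have the shape of the paper_roll; the one meant has the colours described above.

How it is judged:
On the way, in this order (a step that is already met when the one before it is completed fails the run):
1. the cover lies open on its stop (value of joint cover above 1.88 rad and height (world z) of roll_center below 0.035 m), for 0.3 s.
2. the roll is lifted clear of the tray in the fingers (height (world z) of roll_center above 0.09 m and contact force between the fingers and paper_roll above 1 N), for 0.2 s.
At the end, for the whole second after the job is handed in: Cover open on its stop (over 1.85 rad); the roll held still in the fingers (below 0.02 m/s), its centre within 8 mm front to back and 5 mm sideways of the mouth's centre, its underside 4 to 27 mm above the rim, its axis within 0.09 rad of the printer's y, not touching the printer (value of joint cover above 1.85 rad and x of roll_center in the frame of well_mouth between -0.008 and 0.008 m and y of roll_center in the frame of well_mouth between -0.005 and 0.005 m and z of roll_center in the frame of well_mouth between 0.029 and 0.052 m and angle between the y axis of paper_roll and the y axis of printer, either way round below 0.09 rad and contact force between the fingers and paper_roll above 1 N and contact force between paper_roll and printer below 0.05 N and linear speed of paper_roll below 0.02 m/s); the arm keeps its last pose, push and grip.
It fails at once if the bell is moved more than 20 mm (distance of bell from where it was at the start of the episode above 0.02 m).
It fails at once if the pen pot is moved more than 20 mm (distance of pen_pot from where it was at the start of the episode above 0.02 m).
It fails at once if the empty core is moved more than 20 mm or knocked over (distance of empty_core from where it was at the start of the episode above 0.02 m or angle between empty_core's own z axis and vertical above 0.5 rad).
It fails at once if the roll touches the printer (contact force between paper_roll and printer above 0.5 N).
It also fails if it takes over 67 s, if anything falls off the work surface, if the arm or the gripper's body presses on something with over 40 N, if the wrist force passes 120 N, or if a joint passes its speed limit or range.

ROBOT

A 6-joint arm with a two-finger parallel gripper is mounted at the origin on a cart in front of the work surface, level with it; the furniture and walls round the work are solid. World frame = base frame: x ahead of the robot, y to its left, z up, the work surface at z = 0. Lengths are in m, angles in rad, forces in N, time in s.
With the tool pointing down it reaches from about 0.325 to 0.9 m from the base axis. Payload 6.1 kg.
Tool frame: the origin (TCP) lies between the finger pads; the fingertips stand 19 mm ahead of it and the grasp point (between the pads) is the TCP (env.nose_length is the distance from the TCP to the fingertips, in m); z points along the fingers, y is the direction in which the jaws open and shut (so a half turn about z gives the same grasp; the last joint's range is limited). The gripper opens to 85 mm and grips with 20 to 120 N. Pads are 22 mm wide; open, the fingers measure 114 mm over their backs; the gripper's body (76 mm by 85 mm) begins 54 mm behind the grasp point. The pads swing forward as they close: fully open they stand 13 mm farther back than shut.
Start: joints at [1.163, 0.22, 1.526, -0, 1.395, -0.126], TCP at [0.174, 0.6, 0.25] pointing down, gripper open.
Joint ranges: [-2.98, 2.98], [-0.91, 2.08], [0.09, 2.57], [-1.24, 4.39], [0.2, 2.65], [-2.68, 2.68]. Speed limits (rad/s): [2.57, 2.57, 3.01, 3.14, 3.14, 3.14].

INTERFACE

Orientations are given as a unit quaternion [w, x, y, z].
In Python, from rig import env gives the robot as it stands. The module is installed in compiled form; this text tells all that it offers.
- The arm moves only by the shell command python3 -m crank 'ROWS'. ROWS is JSON, one flat list of numbers, 7 for each row, row after row: the shift along the tool's x, y, z each as a share of 0.12 m, from -1 to 1, then the turn, a rotation vector about the tool's x, y, z each as a share of 1.5 rad, from -1 to 1, then the opening, from -1 (shut) to 1 (fully open). In form: [x, y, z, ax, ay, az, hand, x, y, z, ax, ay, az, hand, ...]. A call has 1 to 20 rows; each row is the pose to reach, as a shift and turn from the pose measured when the call began, along the tool's axes at that moment; what a row does not reach only later rows make up. A row lasts 1/12 s, in which the tool goes at most 41.7 mm and 7.16 degrees, less where a joint would pass 70% of its speed; a pose out of reach is approached as far as the arm can. A call with a number of a shift or a turn outside -1 to 1 is refused whole. A call with a gripper value outside its range is refused whole. The fingers move at their own pace and stop on an object; the grip force is fixed at half the most. Time passes only in rows, so rows that repeat a pose let the fingers close. It gives the time, the measured TCP pose, the force and the opening at its end, in the units of the state.
- env.sense(): the state, without advancing time (a new reading comes with each control period).
- env.get_image(name): name is "scene" or "top"; returns a dict with "frame" (384x512x3 uint8, red, green, blue), "range_z" (384x512 float32, m along the optical axis (not along the pixel's ray), 0 where there is no reading), "fx", "fy", "cx", "cy" (pixels), "D" ([k1, k2, p1, p2, k3] as OpenCV has them; the pictures are not rectified), "origin" and "orientation" of the camera in the world. Camera axes: x right, y down, z forward; pixel columns grow to the right and rows downward; lengths in m; the calibration is good to about 2 mm. A picture is of the moment at which its call begins.
- env.finish_job(): hands the job in, once; it reports no verdict.
The state is a dict: "time": time; "q": joint angles; "dq": joint speeds; "effort": joint torques, N m; "position": TCP position; "ee_rot": TCP orientation; "force": force on the tool from outside, world axes, zero at the start; "torque": the same for the moment, N m; "opening": finger opening in m.
Only numpy, scipy, OpenCV 4.12 (cv2) and the standard library are available. Lean on these libraries where they do the work, as an engineer would, in place of code of your own. Each camera call takes 0.05 s, during which the arm holds its last target. There are 200 camera calls.

## Working session

There is one attempt and no reset: what is moved stays moved. The work goes in short steps, Python scripts to look and compute and a shell command to move; the robot and the scene stay as the last step left them, time stands still between calls to the robot, and variables do not carry over. Pictures are saved under pics/ and viewed, about 8 in all and at most 12, crops included, and the job is handed in when it is done.

```bash
mkdir -p pics; cat > h.py <<'E'
import numpy as np, cv2
from rig import env
from scipy.spatial.transform import Rotation as R
def rot(q): return R.from_quat([q[1],q[2],q[3],q[0]])
def cloud(im):
    z=im["range_z"]; h,w=z.shape
    u,v=np.meshgrid(np.arange(w),np.arange(h))
    K=np.array([[im["fx"],0,im["cx"]],[0,im["fy"],im["cy"]],[0,0,1]])
    p=cv2.undistortPoints(np.stack([u,v],-1).reshape(-1,1,2).astype(np.float64),K,np.array(im["D"])).reshape(h,w,2)
    c=np.dstack([p*z[...,None],z])
    return rot(im["orientation"]).apply(c.reshape(-1,3)).reshape(h,w,3)+np.array(im["origin"])
E
python3 - <<'E'
from h import *
for n in ("top","scene"):
    im=env.get_image(n); cv2.imwrite(f"pics/{n}0.png",cv2.resize(im["frame"][...,::-1],(768,576)))
    np.save(f"{n}0.npy",cloud(im)); np.save(f"{n}0c.npy",im["frame"]); print(n,im["origin"],im["orientation"],im["fx"],im["D"])
s=env.sense(); print(s["position"],s["ee_rot"],s["opening"],s["time"],env.nose_length)
print(rot(s["ee_rot"]).as_matrix().round(3))
E
```

```text
top [ 0.33507754 -0.05184443  1.11476963] [ 0.07146939 -0.6936174   0.71383568 -0.06500503] 453.4641714360024 [-0.16401914  0.          0.          0.          0.        ]
scene [-0.11303147 -0.45630334  0.44463757] [-0.46905309  0.75245044 -0.3937218   0.24246792] 422.06441121187856 [-0.07110806  0.          0.          0.          0.        ]
[0.17359581 0.59986506 0.24927899] [-2.35934199e-04  1.40418319e-01  9.90091861e-01 -8.64343054e-04] 0.08587383077362871 0.1 0.019
[[-0.961  0.278 -0.001]
 [ 0.278  0.961 -0.002]
 [ 0.    -0.002 -1.   ]]
```

View pics/top0.png

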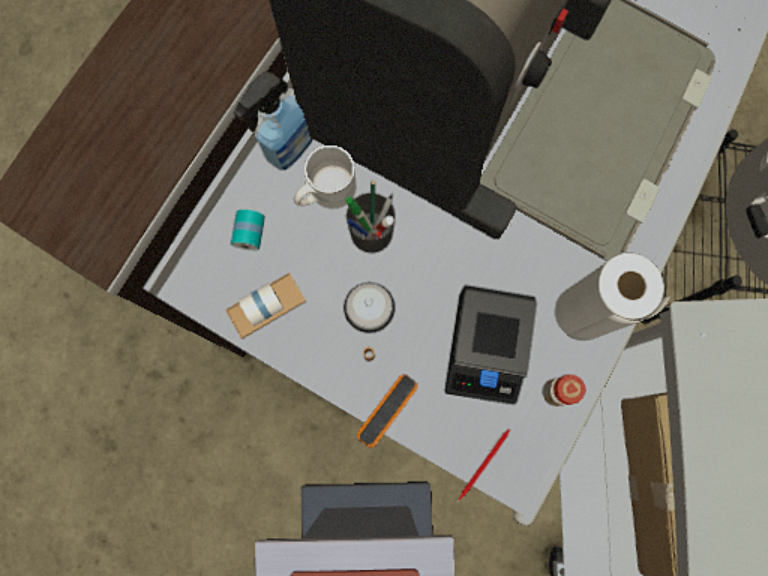

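View pics/scene0.png

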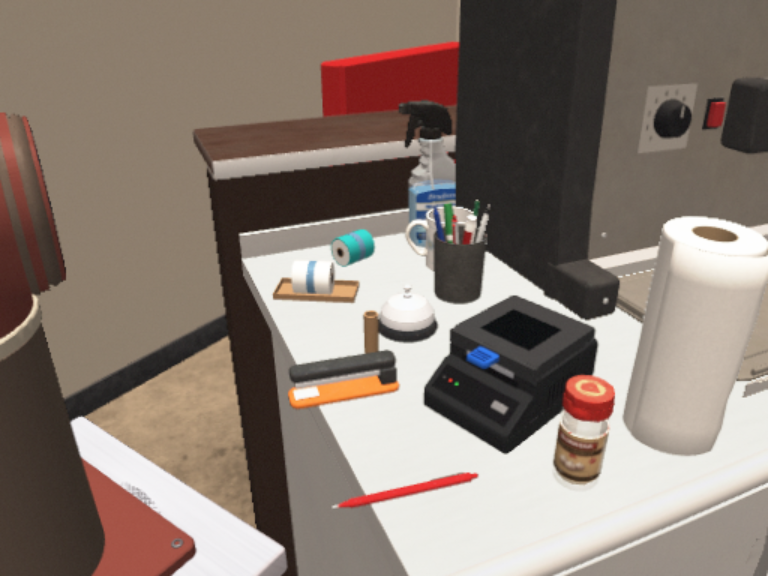

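The wanted roll could be confused with three things in the top view. These are the white roll with the blue-grey band in the tray (262,303), the teal roll (248,228), and the kitchen-towel roll (610,300). The description fits the one at (262,303). The printer is at (492,345) with its tab at (489,379), the bell at (369,306), the pot at (371,222) and the core at (369,354).

```bash
python3 - <<'E'
from h import *
P=np.load("top0.npy"); C=np.load("top0c.npy").astype(int)
s=512/768
def at(n,u,v): print(n,P[int(v*s),int(u*s)].round(4))
for n,u,v in [("tray a",230,312),("trayb",303,300),("roll",262,303),("core",369,350),("bell",369,302),("pot",371,225),("tab",489,379),("counter",330,400),("cov FL",457,360),("cov FR",526,374),("cov BL",465,290),("cov BR",533,296),("stapler",388,410),("jar",568,390),("towel",632,285),("mug",330,170)]: at(n,u,v)
def comp(mask,n):
    m=mask.astype(np.uint8); k,l,st,_=cv2.connectedComponentsWithStats(m)
    i=1+st[1:,4].argmax(); q=P[l==i]; r=cv2.minAreaRect(q[:,:2].astype(np.float32)*1000)
    print(n,len(q),"minrect",np.round(r[0],1),np.round(r[1],1),round(r[2],1),"mean",q.mean(0).round(4),"zmax",np.percentile(q[:,2],98).round(4)); return q
H=np.zeros(P.shape[:2],bool)
def box(u0,v0,u1,v1):
    b=H.copy(); b[int(v0*s):int(v1*s),int(u0*s):int(u1*s)]=1; return b
z=P[...,2]
comp(box(440,275,545,372)&(z>.085)&(z<.1),"covertop")
comp(box(440,275,545,410)&(z>.015)&(z<.11),"printer")
comp(box(470,365,505,392)&(C[...,2]>C[...,0]+60),"tab")
comp(box(220,265,312,345)&(z>.004),"tray")
comp(box(220,265,312,345)&(z>.03),"roll>.03")
comp(box(220,265,312,345)&(z>.045),"rolltop")
comp(box(335,275,402,335)&(z>.012),"bell")
comp(box(355,340,385,365)&(z>.02),"core")
comp(box(340,180,400,255)&(z>.02),"pot")
im=C.astype(np.uint8)[...,::-1]
a=cv2.resize(im[175:235,140:215],None,fx=5,fy=5,interpolation=cv2.INTER_CUBIC);b=cv2.resize(im[185:275,290:365],None,fx=5,fy=5,interpolation=cv2.INTER_CUBIC)
a=cv2.copyMakeBorder(a,0,b.shape[0]-a.shape[0],0,0,0); cv2.imwrite("pics/crop1.png",np.hstack([a,b]))
E
```

```text
tray a [0.5242 0.1978 0.0025]
trayb [0.5397 0.0731 0.0094]
roll [0.529  0.1358 0.0519]
core [ 0.4534 -0.0343  0.0196]
bell [ 0.5242 -0.037   0.0636]
pot [ 0.6571 -0.0424  0.0366]
tab [ 0.397  -0.2149  0.0898]
counter [ 0.3763  0.0318 -0.0018]
cov FL [ 0.4257 -0.166   0.0916]
cov FR [ 0.4017 -0.2698  0.0914]
cov BL [ 0.5344 -0.1858  0.0866]
cov BR [ 0.5251 -0.2947  0.0686]
stapler [ 0.3559 -0.0602  0.0457]
jar [ 0.3736 -0.328   0.1088]
towel [ 0.5144 -0.4121  0.1868]
mug [0.7686 0.0254 0.0065]
covertop 2570 minrect [ 468.4 -229.8] [112.3 126.5] 78.6 mean [ 0.4685 -0.2286  0.092 ] zmax 0.0959
printer 3827 minrect [ 453.  -226.4] [118.6 172.2] 78.2 mean [ 0.4494 -0.2223  0.0791] zmax 0.0956
tab 125 minrect [ 375.3 -139.6] [ 29.2 190.8] 15.9 mean [ 0.3965 -0.213   0.0955] zmax 0.0912
tray 672 minrect [433.8  78.3] [300.8 127.4] 29.9 mean [0.5277 0.136  0.0443] zmax 0.0546
roll>.03 486 minrect [435.   65.1] [301.1  63.3] 37.6 mean [0.5286 0.1375 0.0531] zmax 0.0549
rolltop 326 minrect [433.6  63.3] [296.9  61. ] 37.9 mean [0.5309 0.1395 0.0564] zmax 0.0553
bell 762 minrect [450.8 -34. ] [ 74.  230.4] 88.5 mean [ 0.5219 -0.0362  0.0429] zmax 0.0633
core 45 minrect [445.8 -33.6] [16.5 16.9] 88.4 mean [ 0.4456 -0.0334  0.0479] zmax 0.0596
pot 1088 minrect [538.6 -59.9] [398.6  83.6] 9.6 mean [ 0.6585 -0.0392  0.0852] zmax 0.1383
```

View pics/crop1.png

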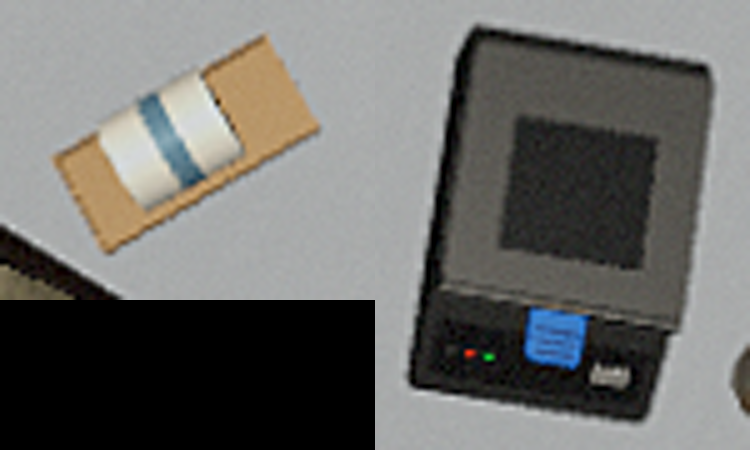

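Choice confirmed: the crop shows a white roll with a blue-grey band in the tray, centred near (170,140) in the crop. The printer's blue tab is at (555,338). Next I'll do a robust fit of the geometry and write a helper to convert targets into row units.

```bash
cat >> h.py <<'E'
def goto(pts):
    """pts: (x,y,z,yaw_deg of tool y), tool vertical; prints row units from the present pose"""
    s=env.sense(); r0=rot(s["ee_rot"]); p0=np.array(s["position"])
    print("t",round(s["time"],2),"p",p0.round(4),"yaw_y",np.degrees(np.arctan2(*r0.as_matrix()[1::-1,1])).round(2),"op",round(s["opening"],4),"F",np.round(s["force"],1),"q",np.round(s["q"],2))
    for x,y,z,a in pts:
        a=np.radians(a); ty=np.array([np.cos(a),np.sin(a),0]); tz=np.array([0,0,-1.]); tx=np.cross(ty,tz)
        r=R.from_matrix(np.c_[tx,ty,tz])
        print(np.r_[r0.inv().apply(np.array([x,y,z])-p0)/.12,(r0.inv()*r).as_rotvec()/1.5].round(3).tolist())
PO=np.array([.453,-.2264]); PY=-11.6
def pw(x,y=0):
    c,s_=np.cos(np.radians(PY)),np.sin(np.radians(PY)); return PO+[c*x-s_*y,s_*x+c*y]
E
python3 - <<'E'
from h import *
P=np.load("top0.npy"); C=np.load("top0c.npy").astype(int)
S=P[117*0+170:235,140:215].reshape(-1,3); c=C[170:235,140:215].reshape(-1,3)
near=np.hypot(S[:,0]-.53,S[:,1]-.136)<.09
def rect(m,n):
    q=S[m&near]; d=np.median(q[:,:2],0); r=cv2.minAreaRect(q[:,:2].astype(np.float32)*1000); print(n,m.sum(),np.round(r[0],1),np.round(r[1],1),round(r[2],1),d.round(4))
rect(S[:,2]>.006,"tray"); rect(S[:,2]>.03,"roll")
rect((c[:,0]>c[:,2]+35)&(S[:,2]<.02),"cardboard")
rect((S[:,2]>.03)&(c[:,2]>c[:,0]+25),"band")
print("tab pt pred",pw(-.060),"hinge",pw(.072))
goto([(.45,.2,.25,78.4),(*pw(-.066),.2,78.4)])
E
```

```text
tray 642 [541.3 139.8] [101.6 165.9] 14.2 [0.5291 0.1368]
roll 499 [532.6 140.4] [50.1 58.3] 28.4 [0.5294 0.1386]
cardboard 630 [534.5 138.4] [ 58.7 125.9] 29.2 [0.534  0.1166]
band 85 [530.2 139.4] [44.3 10.7] 29.5 [0.5271 0.1383]
tab pt pred [ 0.39422549 -0.21433532] hinge [ 0.52352942 -0.24087761]
t 0.1 p [0.1736 0.5999 0.2493] yaw_y 73.86 op 0.0859 F [-0.3 -0.4 -0.5] q [ 1.16  0.22  1.53 -0.    1.39 -0.13]
[-3.139, -2.56, -0.002, -0.001, -0.0, -0.053]
[-3.603, -6.009, 0.421, -0.001, -0.0, -0.053]
```

```bash
A='[-1,-0.82,0,0,0,-0.053,1,-1,-0.82,0,0,0,-0.053,1,-1,-0.82,0,0,0,-0.053,1,-1,-0.82,0,0,0,-0.053,1,-1,-0.82,0,0,0,-0.053,1]'
python3 -m crank '[-1,-0.82,0,0,0,-0.053,1,-1,-0.82,0,0,0,-0.053,1,-1,-0.82,0,0,0,-0.053,1,-1,-0.82,0,0,0,-0.053,1,-1,-0.82,0,0,0,-0.053,1]'
python3 -m crank '[-1,-0.9,0,0,0,0,1,-1,-0.9,0,0,0,0,1,-1,-0.9,0,0,0,0,1,-1,-0.9,0,0,0,0,1,-1,-0.9,0,0,0,0,1]'
python3 -m crank '[-0.9,-0.9,0,0,0,0,1,-0.9,-0.9,0,0,0,0,1,-0.9,-0.9,0,0,0,0,1,-0.9,-0.9,0,0,0,0,1,-0.9,-0.9,0,0,0,0,1]'
python3 -m crank '[-0.1,-1,0,0,0,0,1,-0.1,-1,0,0,0,0,1,-0.1,-1,0,0,0,0,1,-0.1,-1,0,0,0,0,1]'
python3 -c "
from h import *
goto([(*pw(-.066),.2,78.4)])"
```

```text
time: 0.52
position: [0.264, 0.4679, 0.2488]
ee_rot: [0.0, 0.103, 0.995, -0.002]
force: [-0.2, -0.1, 0.7]
opening: 0.0853
time: 0.93
position: [0.3628, 0.3329, 0.2491]
ee_rot: [0.001, 0.106, 0.994, -0.004]
force: [-0.1, 0.6, 0.7]
opening: 0.0853
time: 1.35
position: [0.4482, 0.2007, 0.2501]
ee_rot: [0.002, 0.108, 0.994, -0.004]
force: [-0.0, 0.2, 0.4]
opening: 0.0854
time: 1.68
position: [0.4335, 0.0763, 0.2509]
ee_rot: [0.001, 0.111, 0.994, -0.006]
force: [0.9, 0.3, -0.0]
opening: 0.0854
t 1.68 p [0.4335 0.0763 0.2509] yaw_y 77.28 op 0.0854 F [ 0.9  0.3 -0. ] q [ 0.   -0.24  1.98 -0.01  1.4  -1.34]
[-0.162, -2.431, 0.452, -0.007, 0.003, -0.013]
```

```bash

python3 -m crank '[-0.05,-1,0.1,-0.007,0.003,-0.013,1,-0.05,-1,0.1,-0.007,0.003,-0.013,1,-0.05,-1,0.1,-0.007,0.003,-0.013,1,-0.05,-1,0.1,-0.007,0.003,-0.013,1]'
python3 -m crank '[-0.05,-1,0.1,0,0,0,1,-0.05,-1,0.1,0,0,0,1,-0.05,-1,0.1,0,0,0,1,-0.05,-1,0.1,0,0,0,1]'
python3 - <<'E'
from h import *
goto([(*pw(-.066),.2,78.4),(*pw(-.066),.0835,78.4)])
E
```

```text
time: 2.02
position: [0.4118, -0.0469, 0.2395]
ee_rot: [-0.001, 0.104, 0.995, -0.002]
force: [-0.1, 0.6, 0.2]
opening: 0.0854
time: 2.35
position: [0.3919, -0.17, 0.2273]
ee_rot: [-0.001, 0.107, 0.994, -0.003]
force: [-0.8, 0.7, -0.1]
opening: 0.0858
t 2.35 p [ 0.3919 -0.17    0.2273] yaw_y 77.72 op 0.0858 F [-0.8  0.7 -0.1] q [-0.59 -0.26  2.04 -0.01  1.36 -1.95]
[-0.048, -0.356, 0.229, -0.004, -0.001, -0.008]
[-0.05, -0.351, 1.2, -0.004, -0.001, -0.008]
```

```bash

python3 -m crank '[-0.05,-0.352,0.4,-0.004,0,-0.008,1,-0.05,-0.352,0.6,-0.004,0,-0.008,1,-0.05,-0.352,0.9,-0.004,0,-0.008,1,-0.05,-0.352,0.9,-0.004,0,-0.008,1,-0.05,-0.352,0.9,-0.004,0,-0.008,1]'
python3 - <<'E'
from h import *
goto([(*pw(-.066),.0835,78.4)])
im=env.get_image("scene")["frame"][...,::-1]; cv2.imwrite("pics/s1.png",cv2.resize(im[150:330,240:450],None,fx=3.5,fy=3.3))
E
```

```text
time: 2.77
position: [0.3873, -0.2106, 0.1175]
ee_rot: [-0.004, 0.101, 0.995, 0.003]
force: [-0.1, -0.2, 0.3]
opening: 0.0854
t 2.77 p [ 0.3873 -0.2106  0.1175] yaw_y 78.41 op 0.0854 F [-0.1 -0.2  0.3] q [-0.68 -0.08  2.11  0.    1.12 -2.05]
[-0.015, -0.02, 0.283, 0.003, -0.005, 0.0]
```

View pics/s1.png

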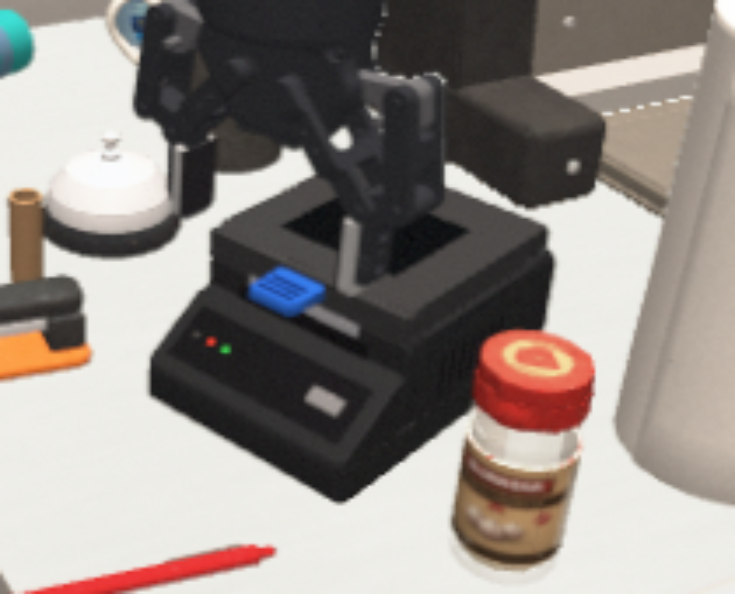

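The fingers straddle the tab at (287,290), still above it. Descend and close.

```bash

python3 -m crank '[-0.015,-0.02,0.1,0.003,-0.005,0,1,-0.015,-0.02,0.2,0.003,-0.005,0,1,-0.015,-0.02,0.283,0.003,-0.005,0,1,-0.015,-0.02,0.283,0.003,-0.005,0,1,-0.015,-0.02,0.283,0.003,-0.005,0,-1,-0.015,-0.02,0.283,0.003,-0.005,0,-1,-0.015,-0.02,0.283,0.003,-0.005,0,-1,-0.015,-0.02,0.283,0.003,-0.005,0,-1,-0.015,-0.02,0.283,0.003,-0.005,0,-1,-0.015,-0.02,0.283,0.003,-0.005,0,-1,-0.015,-0.02,0.283,0.003,-0.005,0,-1,-0.015,-0.02,0.283,0.003,-0.005,0,-1]'
python3 - <<'E'
from h import *
s=env.sense(); p=np.array(s["position"]); h=np.r_[pw(.072),.078]
d=R.from_euler('z',-PY,degrees=True).apply(p-h); print("rel hinge",d.round(4))
r=np.hypot(d[0],d[2]); a0=np.arctan2(d[2],-d[0])
pts=[]
for th in np.r_[np.linspace(0,1.75,15)[1:]]:
    v=[-r*np.cos(a0+th),d[1],r*np.sin(a0+th)]; w=h+R.from_euler('z',PY,degrees=True).apply(v); pts.append((*w,78.4))
goto(pts)
E
```

```text
time: 3.82
position: [0.3907, -0.2137, 0.0867]
ee_rot: [0.002, 0.101, 0.995, -0.001]
force: [0.4, 6.6, 7.1]
opening: 0.0239
rel hinge [-1.356e-01 -1.000e-04  8.700e-03]
t 3.82 p [ 0.3907 -0.2137  0.0867] yaw_y 78.42 op 0.0239 F [0.4 6.6 7.1] q [-0.68 -0.02  2.12  0.    1.04 -2.05]
[-0.019, -0.0, -0.14, -0.001, 0.003, 0.0]
[-0.054, -0.0, -0.277, -0.001, 0.003, 0.0]
[-0.107, -0.0, -0.408, -0.001, 0.003, 0.0]
[-0.176, -0.0, -0.532, -0.001, 0.003, 0.0]
[-0.259, -0.001, -0.646, -0.001, 0.003, 0.0]
[-0.356, -0.001, -0.749, -0.001, 0.003, 0.0]
[-0.466, -0.001, -0.839, -0.001, 0.003, 0.0]
[-0.585, -0.001, -0.915, -0.001, 0.003, 0.0]
[-0.713, -0.001, -0.975, -0.001, 0.003, 0.0]
[-0.848, -0.001, -1.018, -0.001, 0.003, 0.0]
[-0.987, -0.001, -1.045, -0.001, 0.003, 0.0]
[-1.128, -0.001, -1.054, -0.001, 0.003, 0.0]
[-1.269, -0.001, -1.045, -0.001, 0.003, 0.0]
[-1.408, -0.001, -1.019, -0.001, 0.003, 0.0]
```

```bash

python3 -m crank '[-0.008,0,-0.07,0,0,0,-1,-0.02,0,-0.14,0,0,0,-1,-0.035,0,-0.21,0,0,0,-1,-0.054,0,-0.277,0,0,0,-1,-0.08,0,-0.343,0,0,0,-1,-0.107,0,-0.408,0,0,0,-1,-0.14,0,-0.47,0,0,0,-1,-0.176,0,-0.532,0,0,0,-1,-0.216,0,-0.59,0,0,0,-1,-0.26,0,-0.646,0,0,0,-1,-0.307,0,-0.698,0,0,0,-1,-0.356,0,-0.749,0,0,0,-1,-0.356,0,-0.749,0,0,0,-1]'
cat > arc.py <<'E'
from h import *
s=env.sense(); p=np.array(s["position"]); h=np.r_[pw(.072),.078]
d=R.from_euler('z',-PY,degrees=True).apply(p-h); r=.136; a0=np.arctan2(d[2],-d[0]);print("rel hinge",d.round(4),np.hypot(d[0],d[2]),a0)
goto([(*(h+R.from_euler('z',PY,degrees=True).apply([-r*np.cos(t),0,r*np.sin(t)])),78.4) for t in np.arange(a0+.1,1.86,.1)])
E
python3 arc.py
```

```text
time: 4.9
position: [0.4321, -0.2219, 0.1782]
ee_rot: [0.001, 0.101, 0.995, -0.0]
force: [-9.9, 3.6, 4.1]
opening: 0.0237
rel hinge [-0.0934  0.0002  0.1002] 0.13696423453731124 0.8203653215121374
t 4.9 p [ 0.4321 -0.2219  0.1782] yaw_y 78.45 op 0.0237 F [-9.9  3.6  4.1] q [-0.64 -0.05  1.96  0.    1.23 -2.01]
[-0.092, -0.001, -0.067, -0.0, 0.001, 0.001]
[-0.186, -0.002, -0.131, -0.0, 0.001, 0.001]
[-0.285, -0.002, -0.185, -0.0, 0.001, 0.001]
[-0.39, -0.002, -0.229, -0.0, 0.001, 0.001]
[-0.498, -0.002, -0.262, -0.0, 0.001, 0.001]
[-0.609, -0.002, -0.284, -0.0, 0.001, 0.001]
[-0.722, -0.002, -0.296, -0.0, 0.001, 0.001]
[-0.835, -0.002, -0.295, -0.0, 0.001, 0.001]
[-0.948, -0.002, -0.284, -0.0, 0.001, 0.001]
[-1.059, -0.002, -0.261, -0.0, 0.001, 0.001]
```

```bash

python3 -m crank '[-0.092,0,-0.075,0,0,0,-1,-0.186,0,-0.143,0,0,0,-1,-0.285,0,-0.2,0,0,0,-1,-0.39,0,-0.248,0,0,0,-1,-0.498,0,-0.284,0,0,0,-1,-0.609,0,-0.308,0,0,0,-1,-0.722,0,-0.32,0,0,0,-1,-0.835,0,-0.32,0,0,0,-1,-0.948,0,-0.31,0,0,0,-1,-1,0,-0.3,0,0,0,-1,-1,0,-0.3,0,0,0,-1]'
python3 arc.py
python3 - <<'E'
from h import *
im=env.get_image("scene")["frame"][...,::-1]; cv2.imwrite("pics/s2.png",cv2.resize(im[80:330,240:450],None,fx=2.4,fy=2.4))
E
```

```text
time: 5.82
position: [0.5505, -0.2459, 0.214]
ee_rot: [0.001, 0.1, 0.995, -0.0]
force: [-2.3, 0.9, -2.4]
opening: 0.024
rel hinge [0.0274 0.0005 0.136 ] 0.1387173668532264 1.769586631183478
t 5.82 p [ 0.5505 -0.2459  0.214 ] yaw_y 78.49 op 0.024 F [-2.3  0.9 -2.4] q [-0.55  0.19  1.63  0.    1.32 -1.92]
```

View pics/s2.png

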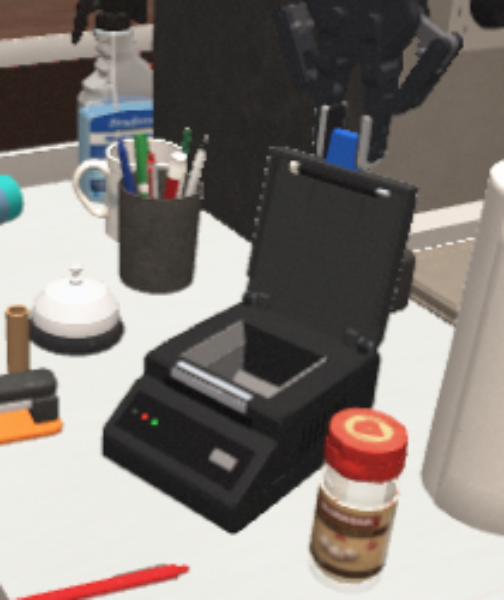

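The cover stands past upright, with its tab at (343,150) in the fingers. I'll nudge it back a little further, release and lift.

```bash

python3 -m crank '[-0.05,0,0,0,0,0,-1,-0.09,0,0.02,0,0,0,-1,-0.09,0,0.02,0,0,0,1,-0.09,0,0.02,0,0,0,1,-0.09,0,0.02,0,0,0,1,-0.09,0,0.02,0,0,0,1,-0.09,0,0.02,0,0,0,1,-0.09,0,0.02,0,0,0,1,-0.09,0,-0.2,0,0,0,1,-0.09,0,-0.6,0,0,0,1,-0.09,0,-0.8,0,0,0,1,-0.09,0,-0.8,0,0,0,1,-0.09,0,-0.8,0,0,0,1]'
python3 - <<'E'
from h import *
im=env.get_image("top"); P=cloud(im); np.save("top1.npy",P)
goto([(.45,-.05,.25,29.2),(.5325,.1395,.25,29.2),(.5325,.1395,.25,209.2)])
# cover edge: points behind hinge high
h=pw(.072); Q=P.reshape(-1,3); d=(Q[:,:2]-h)@np.array([[np.cos(np.radians(PY)),-np.sin(np.radians(PY))],[np.sin(np.radians(PY)),np.cos(np.radians(PY))]])
m=(abs(d[:,1])<.05)&(d[:,0]>-.05)&(d[:,0]<.09)&(Q[:,2]>.085)&(Q[:,2]<.25)
for lo in np.arange(.085,.25,.015):
    k=m&(Q[:,2]>lo)&(Q[:,2]<lo+.015); print(lo.round(3),k.sum(),np.median(d[k,0]).round(4) if k.any() else '')
im=env.get_image("scene")["frame"][...,::-1]; cv2.imwrite("pics/s3.png",cv2.resize(im[80:330,240:450],None,fx=2.4,fy=2.4))
E
```

```text
time: 6.95
position: [0.5615, -0.2486, 0.3135]
ee_rot: [0.004, 0.1, 0.995, -0.001]
force: [0.3, -0.2, -0.3]
opening: 0.0855
t 7.0 p [ 0.5606 -0.248   0.3109] yaw_y 78.48 op 0.0856 F [-1.1 -0.2 -1.4] q [-0.55  0.16  1.49  0.    1.5  -1.92]
[1.234, 1.434, 0.503, 0.001, 0.002, 0.573]
[0.876, 3.118, 0.503, 0.001, 0.002, 0.573]
[0.876, 3.118, 0.503, -0.003, 0.001, -1.521]
0.085 0 
0.1 0 
0.115 0 
0.13 0 
0.145 4 0.0385
0.16 17 0.0402
0.175 141 0.0448
0.19 73 0.0478
0.205 41 0.0543
0.22 0 
0.235 0
```

View pics/s3.png

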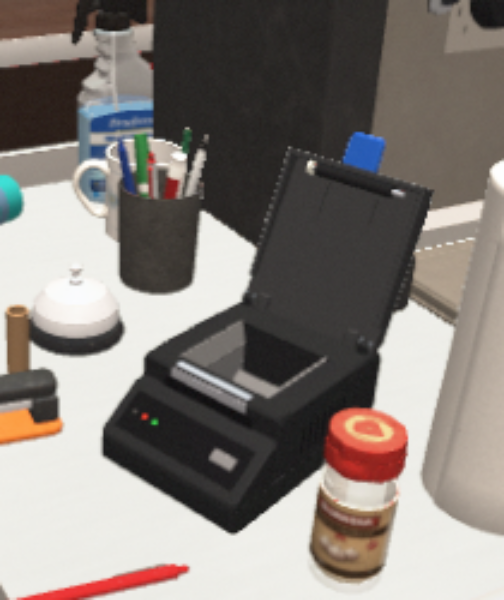

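The cover now lies back on its stop (tab top ~112° about the hinge). Next, move over the roll.

```bash

python3 -m crank '[0.29,1,0.1,0,0,0,1,0.29,1,0.1,0,0,0,1,0.29,1,0.1,0,0,0,1,0.29,1,0.1,0,0,0,1]'
python3 -m crank '[0.29,1,0.1,0,0,0,1,0.29,1,0.1,0,0,0,1,0.29,1,0.1,0,0,0,1,0.29,1,0.1,0,0,0,1]'
python3 -m crank '[0.29,1,0.1,0,0,0.1,1,0.29,1,0.1,0,0,0.2,1,0.29,1,0.1,0,0,0.3,1,0.29,1,0.1,0,0,0.4,1,0.29,1,0.1,0,0,0.5,1,0.29,1,0.1,0,0,0.57,1,0.29,1,0.1,0,0,0.57,1,0.29,1,0.1,0,0,0.57,1]'
python3 - <<'E'
from h import *
goto([(.5325,.1395,.13,29.2),(.5325,.1395,.032,29.2)])
E
```

```text
time: 7.38
position: [0.5479, -0.1166, 0.294]
ee_rot: [-0.003, 0.098, 0.995, 0.003]
force: [0.8, -1.3, -0.6]
opening: 0.085
time: 7.72
position: [0.5349, 0.0133, 0.2798]
ee_rot: [-0.005, 0.096, 0.995, 0.004]
force: [-0.2, -0.6, -0.5]
opening: 0.0852
time: 8.38
position: [0.5228, 0.1377, 0.2671]
ee_rot: [-0.008, 0.502, 0.865, 0.0]
force: [-0.5, -0.7, 0.3]
opening: 0.0852
t 8.38 p [0.5228 0.1377 0.2671] yaw_y 29.77 op 0.0852 F [-0.5 -0.7  0.3] q [ 0.11  0.02  1.72  0.01  1.42 -0.42]
[-0.042, 0.086, 1.142, -0.005, -0.009, 0.007]
[-0.053, 0.092, 1.958, -0.005, -0.009, 0.007]
```

```bash

python3 -m crank '[-0.042,0.086,0.3,-0.005,-0.009,0.007,1,-0.042,0.086,0.6,-0.005,-0.009,0.007,1,-0.042,0.086,0.9,-0.005,-0.009,0.007,1,-0.042,0.086,1,-0.005,-0.009,0.007,1,-0.042,0.086,1,-0.005,-0.009,0.007,1,-0.042,0.086,1,-0.005,-0.009,0.007,1]'
python3 - <<'E'
from h import *
goto([(.532,.1398,.033,29.2)])
im=env.get_image("scene")["frame"][...,::-1]; cv2.imwrite("pics/s4.png",cv2.resize(im[110:230,150:320],None,fx=4,fy=4))
E
```

```text
time: 8.88
position: [0.5326, 0.1391, 0.1469]
ee_rot: [-0.0, 0.506, 0.863, -0.0]
force: [0.2, -0.5, 0.3]
opening: 0.0851
t 8.88 p [0.5326 0.1391 0.1469] yaw_y 29.24 op 0.0851 F [ 0.2 -0.5  0.3] q [ 0.11  0.14  1.82  0.    1.18 -0.4 ]
[0.007, -0.001, 0.949, -0.001, -0.0, 0.0]
```

View pics/s4.png

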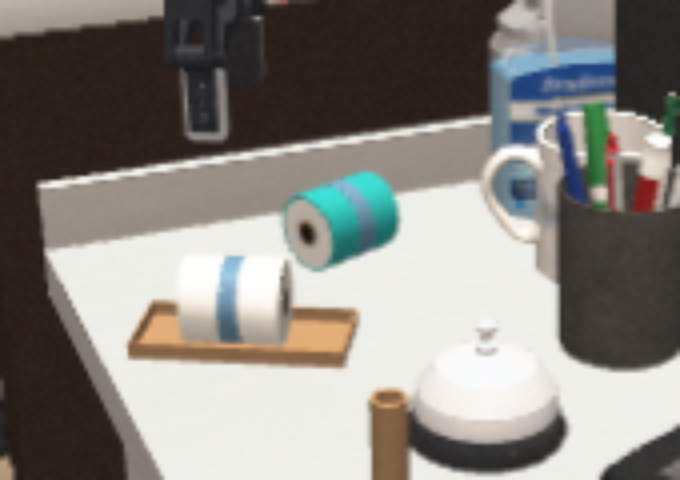

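Finger at (207,135) above the white roll at (232,298), teal decoy well aside. Descend.

```bash

python3 -m crank '[0,0,0.2,0,0,0,1,0,0,0.4,0,0,0,1,0.007,0,0.6,0,0,0,1,0.007,0,0.75,0,0,0,1,0.007,0,0.85,0,0,0,1,0.007,0,0.92,0,0,0,1,0.007,0,0.949,0,0,0,1,0.007,0,0.949,0,0,0,1,0.007,0,0.949,0,0,0,1]'
python3 -c "
from h import *
goto([(.532,.1398,.033,29.2)])"
```

```text
time: 9.68
position: [0.5348, 0.1402, 0.036]
ee_rot: [0.002, 0.506, 0.863, 0.001]
force: [0.4, 0.4, 1.2]
opening: 0.0855
t 9.68 p [0.5348 0.1402 0.036 ] yaw_y 29.23 op 0.0855 F [0.4 0.4 1.2] q [ 0.11  0.31  1.87  0.    0.97 -0.4 ]
[0.009, -0.022, 0.025, 0.003, 0.001, 0.0]
```

```bash

python3 -m crank '[0.009,-0.022,0.03,0,0,0,1,0.009,-0.022,0.03,0,0,0,1,0.009,-0.022,0.03,0,0,0,-1,0.009,-0.022,0.03,0,0,0,-1,0.009,-0.022,0.03,0,0,0,-1,0.009,-0.022,0.03,0,0,0,-1,0.009,-0.022,0.03,0,0,0,-1,0.009,-0.022,0.03,0,0,0,-1,0.009,-0.022,0.03,0,0,0,-1,0.009,-0.022,0.03,0,0,0,-1]'
python3 -c "
from h import *
goto([(.532,.1398,.2,29.2)])"
```

```text
time: 10.52
position: [0.5328, 0.14, 0.0331]
ee_rot: [0.002, 0.506, 0.863, 0.002]
force: [0.0, 1.5, 5.8]
opening: 0.0482
t 10.52 p [0.5328 0.14   0.0331] yaw_y 29.23 op 0.0482 F [0.  1.5 5.8] q [ 0.11  0.3   1.87  0.    0.96 -0.4 ]
[-0.001, 0.001, -1.391, 0.004, 0.001, 0.0]
```

```bash

python3 -m crank '[0,0,-0.1,0,0,0,-1,0,0,-0.25,0,0,0,-1,0,0,-0.4,0,0,0,-1,0,0,-0.6,0,0,0,-1,0,0,-0.8,0,0,0,-1,0,0,-1,0,0,0,-1,0,0,-1,0,0,0,-1,0,0,-1,0,0,0,-1]'
python3 -m crank '[0,0,-0.2,0,0,0,-1,0,0,-0.4,0,0,0,-1,0,0,-0.6,0,0,0,-1,0,0,-0.6,0,0,0,-1,0,0,-0.6,0,0,0,-1]'
python3 - <<'E'
from h import *
goto([(*pw(.008),.22,-11.6)])
im=env.get_image("scene")["frame"][...,::-1]; cv2.imwrite("pics/s5.png",cv2.resize(im[50:230,130:320],None,fx=3,fy=3))
E
```

```text
time: 11.18
position: [0.533, 0.14, 0.155]
ee_rot: [0.004, 0.506, 0.863, 0.003]
force: [0.3, -0.7, -2.2]
opening: 0.0482
time: 11.6
position: [0.5324, 0.1399, 0.227]
ee_rot: [0.004, 0.506, 0.863, 0.003]
force: [0.4, -0.2, -1.8]
opening: 0.048
t 11.6 p [0.5324 0.1399 0.227 ] yaw_y 29.23 op 0.048 F [ 0.4 -0.2 -1.8] q [ 0.11  0.05  1.76  0.    1.32 -0.4 ]
[-2.384, -2.018, 0.049, 0.007, 0.0, 0.475]
```

View pics/s5.png

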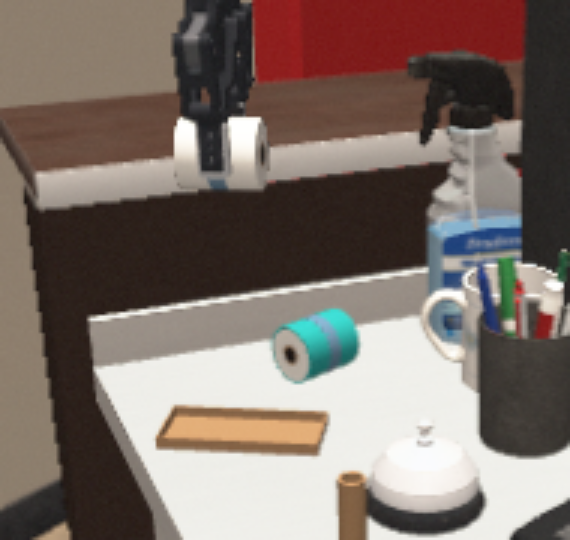

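```bash

python3 -m crank '[-0.2,-0.17,-0.05,0,0,0,-1,-0.4,-0.34,-0.05,0,0,0,-1,-0.6,-0.5,-0.05,0,0,0,-1,-0.8,-0.67,-0.05,0,0,0,-1,-0.8,-0.67,-0.05,0,0,0,-1]'
python3 -m crank '[-0.2,-0.17,0,0,0,0,-1,-0.4,-0.34,0,0,0,0,-1,-0.6,-0.5,0,0,0,0,-1,-0.8,-0.67,0,0,0,0,-1,-0.8,-0.67,0,0,0,0,-1]'
python3 -m crank '[-0.2,-0.17,0,0,0,0.05,-1,-0.4,-0.34,0,0,0,0.1,-1,-0.6,-0.5,0,0,0,0.15,-1,-0.75,-0.65,0,0,0,0.22,-1,-0.75,-0.65,0,0,0,0.29,-1,-0.75,-0.65,0,0,0,0.36,-1,-0.75,-0.65,0,0,0,0.43,-1,-0.75,-0.65,0,0,0,0.475,-1,-0.75,-0.65,0,0,0,0.475,-1,-0.75,-0.65,0,0,0,0.475,-1]'
python3 - <<'E'
from h import *
goto([(*pw(.008),.16,-11.6)])
# re-measure the open printer (arm away) from top1: walls round the well / whole body
P=np.load("top1.npy"); Q=P.reshape(-1,3); 
c,s_=np.cos(np.radians(PY)),np.sin(np.radians(PY)); d=(Q[:,:2]-PO)@np.array([[c,-s_],[s_,c]])
near=(abs(d[:,0])<.1)&(abs(d[:,1])<.075)
m=near&(abs(Q[:,2]-.074)<.006); print("rim z",np.median(Q[m,2]),m.sum(),"y pct",np.percentile(d[m,1],[1,99]).round(4),"x pct",np.percentile(d[m,0],[1,99]).round(4))
pit=near&(Q[:,2]>.02)&(Q[:,2]<.06)&(abs(d[:,1])<.045)&(d[:,0]>-.035)&(d[:,0]<.05)
print("pit y",np.percentile(d[pit,1],[1,50,99]).round(4),"x",np.percentile(d[pit,0],[1,50,99]).round(4),pit.sum())
hi=m&(d[:,0]>-.02)&(d[:,0]<.04); y=d[hi,1]; print("cheek inner edges",y[y>0].min().round(4),y[y<0].max().round(4),"outer",y.max().round(4),y.min().round(4))
E
```

```text
time: 12.07
position: [0.5059, 0.0126, 0.2282]
ee_rot: [0.001, 0.507, 0.862, -0.0]
force: [0.5, 1.0, -0.9]
opening: 0.0482
time: 12.48
position: [0.4803, -0.1139, 0.226]
ee_rot: [-0.001, 0.509, 0.861, -0.001]
force: [-0.7, -0.1, -1.1]
opening: 0.0483
time: 13.32
position: [0.4549, -0.2293, 0.2245]
ee_rot: [-0.002, 0.776, 0.63, -0.002]
force: [0.4, 0.1, -1.2]
opening: 0.048
t 13.32 p [ 0.4549 -0.2293  0.2245] yaw_y -11.87 op 0.048 F [ 0.4  0.1 -1.2] q [-0.62 -0.03  1.85 -0.    1.33 -0.41]
[0.021, 0.049, 0.537, -0.003, 0.001, -0.003]
  return _methods._mean(a, axis=axis, dtype=dtype,
  ret = ret.dtype.type(ret / rcount)
Traceback (most recent call last):
IndexError: index -1 is out of bounds for axis 0 with size 0
```

```bash

python3 -m crank '[0.021,0.049,0.15,-0.003,0,-0.003,-1,0.021,0.049,0.3,-0.003,0,-0.003,-1,0.021,0.049,0.45,-0.003,0,-0.003,-1,0.021,0.049,0.537,-0.003,0,-0.003,-1,0.021,0.049,0.537,-0.003,0,-0.003,-1,0.021,0.049,0.537,-0.003,0,-0.003,-1]'
python3 - <<'E'
from h import *
goto([(*pw(.008),.1206,-11.6)])
im=env.get_image("scene"); P=cloud(im); np.save("s6.npy",P); F=im["frame"]; Q=P.reshape(-1,3); C=F.reshape(-1,3).astype(int)
c,s_=np.cos(np.radians(PY)),np.sin(np.radians(PY)); d=(Q[:,:2]-PO)@np.array([[c,-s_],[s_,c]])
w=(C.min(1)>140)&(abs(d[:,0]-.008)<.05)&(abs(d[:,1])<.05)&(Q[:,2]>.1)&(Q[:,2]<.2)
print("roll pts",w.sum(),"y",np.percentile(d[w,1],[1,99]).round(4),"x",np.percentile(d[w,0],[1,99]).round(4),"z",np.percentile(Q[w,2],[1,99]).round(4))
near=(abs(d[:,0])<.1)&(abs(d[:,1])<.075)&(C.max(1)<140)
m=near&(abs(Q[:,2]-.074)<.005)
print("rim",m.sum(),np.median(Q[m,2]).round(4),"y",np.percentile(d[m,1],[1,99]).round(4),"x",np.percentile(d[m,0],[1,99]).round(4))
bgr=F[...,::-1]; cv2.imwrite("pics/s6.png",cv2.resize(bgr[120:320,260:430],None,fx=3,fy=3))
E
```

```text
time: 13.82
position: [0.4605, -0.2275, 0.1594]
ee_rot: [-0.001, 0.775, 0.632, -0.001]
force: [0.7, -0.3, -1.0]
opening: 0.0482
t 13.82 p [ 0.4605 -0.2275  0.1594] yaw_y -11.55 op 0.0482 F [ 0.7 -0.3 -1. ] q [-0.61  0.04  1.9  -0.    1.2  -0.41]
[-0.004, 0.004, 0.323, -0.001, -0.0, 0.001]
roll pts 742 y [-0.0283  0.0279] x [-0.0183  0.0303] z [0.131  0.1781]
rim 1870 0.073 y [-0.0582  0.0548] x [-0.0457  0.0726]
```

View pics/s6.png

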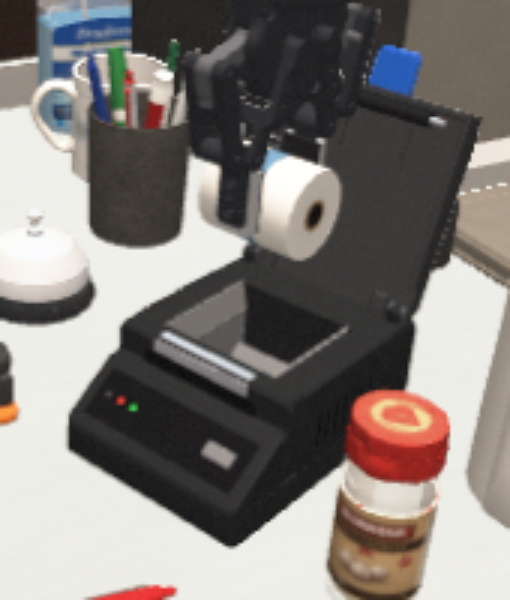

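The roll, at (270,205), is level above the open well, at (250,330), with its axis across the printer. Final slow lowering.

```bash

python3 -m crank '[-0.01,0.004,0.05,0,0,0,-1,-0.01,0.004,0.1,0,0,0,-1,-0.01,0.004,0.16,0,0,0,-1,-0.01,0.004,0.22,0,0,0,-1,-0.01,0.004,0.27,0,0,0,-1,-0.01,0.004,0.3,0,0,0,-1,-0.01,0.004,0.323,0,0,0,-1,-0.01,0.004,0.323,0,0,0,-1,-0.01,0.004,0.323,0,0,0,-1,-0.01,0.004,0.323,0,0,0,-1,-0.01,0.004,0.323,0,0,0,-1,-0.01,0.004,0.323,0,0,0,-1]'
python3 - <<'E'
from h import *
goto([(*pw(.008,-.0008),.1206,-11.6)])
im=env.get_image("scene"); P=cloud(im); F=im["frame"]; Q=P.reshape(-1,3); C=F.reshape(-1,3).astype(int)
c,s_=np.cos(np.radians(PY)),np.sin(np.radians(PY)); d=(Q[:,:2]-PO)@np.array([[c,-s_],[s_,c]])
w=(C.min(1)>140)&(abs(d[:,0]-.008)<.05)&(abs(d[:,1])<.05)&(Q[:,2]>.085)&(Q[:,2]<.2)
print("roll pts",w.sum(),"y",np.percentile(d[w,1],[1,99]).round(4),"x",np.percentile(d[w,0],[1,99]).round(4),"z",np.percentile(Q[w,2],[1,99]).round(4))
# end face of roll (toward -y): fit normal and circle centre
e=w&(d[:,1]<-.024); q=np.c_[d[e],Q[e,2]]; q=q[abs(q[:,1]-np.median(q[:,1]))<.004]
A=np.linalg.lstsq(np.c_[q[:,0],q[:,2],np.ones(len(q))],q[:,1],rcond=None)[0]; print("end face slopes yaw,tilt",A[:2].round(3),len(q))
(cx,cz),rr=cv2.minEnclosingCircle((q[:,[0,2]]*1000).astype(np.float32)); print("face centre x,z,r mm",round(cx,1),round(cz,1),round(rr,1))
# inside cheek edges: dark top surface at rim height, middle of the well in x
P0=np.load("s6.npy").reshape(-1,3); g=(P0[:,:2]-PO)@np.array([[c,-s_],[s_,c]])
for x0 in (-.01,.0,.01,.02):
    m=(abs(g[:,0]-x0)<.004)&(abs(P0[:,2]-.074)<.004)&(abs(g[:,1])<.06); y=np.sort(g[m,1]); k=np.diff(y).argmax(); print(x0,"edges",y[[0,k,k+1,-1]].round(4))
bgr=F[...,::-1]; cv2.imwrite("pics/s7.png",cv2.resize(bgr[140:300,270:410],None,fx=4,fy=4))
E
```

```text
time: 14.87
position: [0.4616, -0.2295, 0.1221]
ee_rot: [0.001, 0.775, 0.632, -0.0]
force: [-0.0, 0.6, -0.8]
opening: 0.0481
t 14.87 p [ 0.4616 -0.2295  0.1221] yaw_y -11.57 op 0.0481 F [-0.   0.6 -0.8] q [-0.61  0.09  1.93 -0.    1.12 -0.41]
[0.004, -0.009, 0.012, 0.0, 0.001, 0.0]
roll pts 704 y [-0.03    0.0262] x [-0.0374  0.0333] z [0.0946 0.1683]
end face slopes yaw,tilt [-0.023  0.018] 340
face centre x,z,r mm 8.1 115.6 25.5
-0.01 edges [-0.0578 -0.0356  0.0339  0.0563]
0.0 edges [-0.0588 -0.0358  0.0344  0.0563]
0.01 edges [-0.0586 -0.0358  0.0337  0.0554]
0.02 edges [-0.0585 -0.0361  0.0339  0.0548]
```

View pics/s7.png

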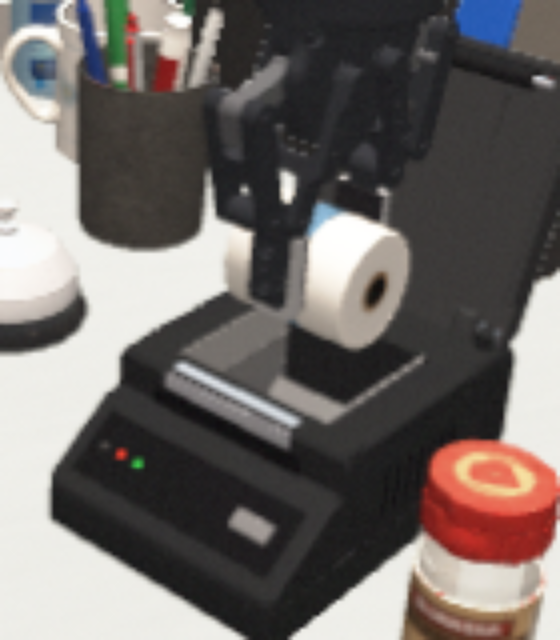

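```bash
python3 -c "
from h import *
s=env.sense();print(np.abs(s['dq']).max(),s['position'],s['opening'])
print(env.finish_job())"
```

```text
0.0020524114258816065 [ 0.46152832 -0.22946022  0.12201961] 0.048430474184578326
the job is handed in; nothing more can be done
None
```

The job is handed in, about 15 s into the 67 s allowed. The printer cover is open on its stop and the roll is held still above the paper well, ready for you to peel the seal.

I pinched the blue tab and swung the cover back until it fell onto its stop. Then I lifted the white, blue-banded roll out of the tray by its diameter. I carried it well above the bell, and it did not pass close to the pen pot or the empty core.

Last checks, from the scene camera just before handing in:

| Check | Measured | Allowed |
|---|---|---|
| Front to back, from the mouth's centre | about 0 mm (roll 8.1 mm behind the printer's origin, mouth 8 mm) | ±8 mm |
| Sideways, against the inner edges of the cheeks | about 1 mm off centre | ±5 mm |
| Sideways, against the printer centre from the top camera | about 2 mm off centre | ±5 mm |
| Underside above the rim | about 17 mm | 4 to 27 mm |
| Yaw of the roll's axis (read off its end face) | about 0.02 rad (tilt similar) | under 0.09 rad |
| Fastest joint | 0.002 rad/s | roll under 0.02 m/s |

- **Cover angle:** I read it as about 112° from the depth image after releasing the tab. I did not measure it again later, but it looks open in the last picture.
- **Roll and printer:** the last picture shows clear space between them, and I saw no jump in the force reading.
- **Bell, pot and core:** I judged these by eye. They looked unmoved in the pictures, but I did not measure their positions again.
- **Disagreement:** the two cameras differ by about 1 mm on where the printer's centre lies sideways, which is within their calibration error.

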